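# Check a hinged frame's diagonals and rack it square

## Task

Check the hinged aluminium frame for squareness: lay the telescopic rule flat inside it and measure the diagonal between the two blue corners, then the one between the two yellow corners, each time sliding the rule out until both its ends bear in the two corners. Compare the readings and, if they differ, shift the frame's far rail sideways by its black post until the two diagonals agree within 4 mm (if they already do, nothing need be shifted). At the end leave the rule lying flat on the bench, inside the frame or beside it, and do not disturb the tin or the pencil.

Things in the scene. Friction and masses are not known exactly. Their poses are not given: they have to be found in the camera images.
- frame: Frame of four aluminium rails 16 mm wide and high, hinged at the corners on pins 146 mm apart (inside 130 x 130 mm when square). Origin: on the bench at the centre of the true square; x points from the base rail (x = -73 mm, nearest the robot, clamped to the bench by two dark clamps 28 mm high outside it) to the far rail (x = +73 mm); y along the base rail. The side rails may lean up to 0.12 rad.
- blue_near (a point): Corner pocket of the base rail under the blue cap, at (-59, +59) mm in the frame's axes: about where the centre of a rule end lies when it bears in this corner (up to 2 mm off when the frame leans); 9 mm above the bench. Fixed.
- yellow_near (a point): The same at the yellow capped corner of the base rail, at (-59, -59) mm. Fixed.
- yellow_far (a point): The same at the yellow capped corner of the far rail, at (+59, +59) mm when the frame is square; moves with the far rail.
- blue_far (a point): The same at the blue capped corner of the far rail, at (+59, -59) mm when the frame is square; moves with the far rail.
- post (a point): Black post, 24 mm (frame x) by 20 mm (frame y), top 47 mm up, on a bracket 18 mm outside the far rail's middle; point 35 mm up, at frame y = 0 when square. The far rail stays parallel to the base rail and shifts along y (up to 40 mm each way); about 8 N moves it and it stays where left. Shifted by d, the diagonals differ by about 1.15 d (+d: yellow longer). A rule slid out tight resists; slid back it does not.
- rule: Telescopic inside rule of 0.46 kg (varies) lying flat: yellow sleeve 90 x 20 x 18 mm with a steel bar 12 mm wide with a polished round end of 6 mm radius, which slips easily along the rails, out of each end. Origin: underside of the sleeve's centre; x points along the rule to the sliding end. The bars lie 3 to 15 mm above the underside.
- rule_slide (a joint): How far the rule is slid out, 0 to 0.055 m. The distance between the centres of the two round ends is 136 mm plus this. Friction about 0.8 N, less than the rule's on the bench, so the sleeve stays when the knob is pushed. 0 to 4 mm at the start. Across a corner pair it reads from about 20 to 41 mm depending on the lean, 31 mm when square.
- rule_handle (a point): Black grip block fixed on the sleeve, 24 mm along the rule by 26 mm across, from 18 to 46 mm above the underside; the point is in its middle, 36 mm up, 20 mm from the sleeve's centre towards the tail.
- rule_knob (a point): Red knob fixed to the sliding bar, above the sleeve, 20 mm along the rule by 26 mm across, from 18 to 46 mm above the underside; the point is in its middle, 36 mm up, 51 mm short of the sliding end.
- rule_tail (a point): Centre of the rule's fixed round end, 63 mm from the sleeve's centre, 9 mm above the underside.
- rule_tip (a point): Centre of the rule's sliding round end, 73 mm from the sleeve's centre when slid in, 9 mm above the underside.
- o_ring_tin: Round silvery tin, 70 mm across, 26 mm high, standing by; origin under its centre.
- pencil_yellow: Yellow mechanical pencil, 134 mm long, lying by; origin under its centre.

How it is judged:
By the outcome, as a careful person would: the job done as asked, in the order asked, and still so for the second after the job is handed in, with the robot touching nothing.
It also fails if it takes over 72 s, if anything falls off the work surface, if the arm or the gripper's body presses on something with over 40 N, if the wrist force passes 120 N, or if a joint passes its speed limit or range.

## Robot

A 6-joint arm with a two-finger parallel gripper is mounted at the origin on a cart in front of the work surface, level with it; the furniture and walls round the work are solid. World frame = base frame: x ahead of the robot, y to its left, z up, the work surface at z = 0. Lengths are in m, angles in degrees, forces in N, time in s.
With the tool pointing down it reaches from about 0.425 to 1.125 m from the base axis. Payload 14.9 kg.
Tool frame: the origin (TCP) lies midway between the tips of the shut fingers; the grasp point (between the pads) lies 19 mm behind it; z points along the fingers, y is the line along which they close (so a half turn about z gives the same grasp; the last joint's range is limited). The gripper opens to 91 mm and grips with 3 to 60 N. Pads are 32 mm wide; open, the fingers measure 118 mm over their backs; the gripper's body (76 mm by 178 mm) begins 60 mm behind the grasp point.
Start: joints at [61.805, 21.709, 99.362, -0, 58.929, -1.908], TCP at [0.31, 0.628, 0.214] pointing down, gripper open.
Joint ranges: [-158.91, 158.91], [-42.39, 125.64], [0.06, 152.35], [-60.88, 240.88], [17.5, 164.5], [-176.32, 176.32]. Speed limits (degrees/s): [108.29, 108.29, 136.94, 180, 180, 180].

## Interface

Orientations are given as [roll, pitch, yaw] about the fixed x, y, z axes, in that order (R = Rz(yaw) Ry(pitch) Rx(roll)).
In Python, from bench import arm, viewer, workorder, models gives the robot as it stands.
- The arm moves only by the tool arm_command, never from a script. Its argument "plan" is a list of rows, each a list of 3 entries, a list of its own where there are three numbers: the turn, a rotation vector about the tool's x, y, z in degrees, then the shift along the tool's x, y, z in cm, then the closure, from -1 (fully open) to 1 (shut). In form: [[[wx, wy, wz], [dx, dy, dz], claw], ...]. A call has 1 to 8 rows; each row is the pose to reach, as a shift and turn from the pose commanded when the call began, along the tool's axes at that moment; what a row does not reach only later rows make up. A row lasts 1/8 s, in which the tool goes at most 62.5 mm and 10.7 degrees, less where a joint would pass 70% of its speed; a pose out of reach is approached as far as the arm can. A call with a gripper value outside its range is refused whole. The fingers move at their own pace and stop on an object; "grip_force" is the grip in N (left out, the last holds). Time passes only in rows, so rows that repeat a pose let the fingers close. It gives the time, the measured TCP pose, the force, the opening and the grip force at its end, in the units of the state.
- arm.read_state(): the state, without advancing time (a new reading comes with each control period).
- viewer.get_image(name): name is "side" or "top" or "wrist"; returns (picture, depth): 384x512x3 uint8, blue, green, red; 384x512 float32, m along the optical axis (not along the pixel's ray), 0 where there is no reading.
- viewer.camera_info(name): a dict with "mtx" (3x3 intrinsics, pixels), "distortion" ([k1, k2, p1, p2, k3] as OpenCV has them; the pictures are not rectified), "rvec" (rotation vector, rad) and "tvec" (3), from world to camera coordinates, as OpenCV has them. Camera axes: x right, y down, z forward; pixel columns grow to the right and rows downward; lengths in m; the calibration is good to about 2 mm. A picture is of the moment at which its call begins: read the wrist's pose just before it. camera_info takes no time and is no camera call; for the wrist camera it gives the pose at the moment of the call.
- workorder.close_job(): hands the job in; it is judged then, once.
Trained networks look in the newest picture that a camera, given by its name, has taken for a name from the list of things; names that differ only in an ending like _2 or _b are one class to them, and where a whole thing is asked for, a point or a joint stands for the part that bears it (a point fixed in the world has none). Each returns a list of dicts, best first, with "confidence" (0 to 1); they miss things now and then, are a little off and sometimes report something else, mostly with a low value. They report only what shows in the picture. A call takes as long as a camera call.
- models.boxes_of(camera, name): "point" ([column, row] as shares, 0 to 1, of the picture: columns of its width, rows of its height, amid what is visible of it).
The state is a dict: "time_s": time; "qpos": joint angles; "dq": joint speeds; "joint_efforts": joint torques, N m; "tcp_pos": TCP position; "ee_rot": TCP orientation; "contact_force": force on the tool from outside, world axes, zero at the start; "ft_torque": the same for the moment, N m; "gripper_width": opening from 0.0 (shut) to 1.0 (fully open); "gripper_force": force on a finger pad.
Only numpy, scipy, OpenCV 4.12 (cv2) and the standard library are available. Lean on these libraries where they do the work, as an engineer would, in place of code of your own. Each camera call takes 0.05 s, during which the arm holds its last target. There are 200 camera calls.

## Working session

There is one attempt and no reset: what is moved stays moved. The work goes in short steps, Python scripts to look and compute and a tool call to move; the robot and the scene stay as the last step left them, time stands still between calls to the robot, and variables do not carry over. Pictures are saved under pics/ and viewed, at most 10 in all, crops included, and the job is handed in when it is done.

Besides the shell and the picture viewer there is one more tool, called after "Emit:" in YAML: its name, and indented under it one key for each argument. arm_command: Moves the arm, as the interface text tells. Its arguments: {"type":"object","properties":{"plan":{"type":"array"},"grip_force":{"type":"number"}},"required":["plan"]}

```bash
ls; mkdir -p pics
cat > h.py <<'E'
import numpy as np, cv2
from bench import arm, viewer, workorder, models
def grab(n):
    inf=viewer.camera_info(n); im,d=viewer.get_image(n); return im,d,inf
def ray(inf,uv):
    R=cv2.Rodrigues(np.array(inf["rvec"],float))[0]; t=np.array(inf["tvec"],float).ravel()
    p=cv2.undistortPoints(np.array([[uv]],float),np.array(inf["mtx"]),np.array(inf["distortion"],float))[0,0]
    return -R.T@t, R.T@np.array([p[0],p[1],1])
def atz(inf,uv,z):
    o,r=ray(inf,uv); return o+r*(z-o[2])/r[2]
def bydepth(inf,d,uv):
    o,r=ray(inf,uv); return o+r*d[int(uv[1]),int(uv[0])]
E
python3 - <<'E'
from h import *
s=arm.read_state(); print({k:np.round(v,3).tolist() for k,v in s.items()})
for n in ["top","side"]:
    im,d,inf=grab(n); cv2.imwrite(f"pics/{n}0.png",im)
    o,r=ray(inf,(256,192)); print(n,o,r)
    for k in ["frame","rule","rule_handle","rule_knob","rule_tail","rule_tip","post","blue_near","blue_far","yellow_near","yellow_far","o_ring_tin","pencil_yellow"]:
        for b in models.boxes_of(n,k)[:2]:
            uv=np.array(b["point"])*[512,384]; print(k,round(b["confidence"],2),uv.round(1),bydepth(inf,d,uv).round(4))
E
```

```text
pics
{'time_s': 0.0, 'qpos': [61.806, 21.738, 99.395, -0.002, 58.928, -1.906], 'dq': [-0.038, -0.03, -0.053, 0.108, 0.022, -0.105], 'joint_efforts': [0.002, -76.371, -43.437, 0.065, 0.042, -0.0], 'tcp_pos': [0.31, 0.627, 0.213], 'ee_rot': [-179.939, -0.001, 153.713], 'contact_force': [0.145, -0.457, 0.635], 'ft_torque': [0.031, 0.007, 0.017], 'gripper_force': 0.0, 'gripper_width': 1.0}
top [0.288953   0.23181999 0.94930685] [ 0.25268041  0.01604615 -0.96744284]
frame 0.9 [309.9 233.7] [0.4425 0.121  0.0154]
rule 0.82 [175.4 220.5] [0.4562 0.4268 0.0156]
rule_handle 0.74 [174.5 219. ] [0.4589 0.4285 0.0192]
rule_knob 0.76 [175.9 232.8] [0.4263 0.4203 0.0277]
rule_knob 0.38 [188.1 149. ] [0.6323 0.4157 0.009 ]
rule_tail 0.79 [171.9 224. ] [0.4428 0.4277 0.0446]
rule_tip 0.62 [175.9 227.4] [0.4356 0.4179 0.0454]
post 0.94 [317.9 171.7] [0.5887 0.1057 0.0183]
blue_near 0.84 [310.6 233.4] [0.4437 0.1191 0.0123]
blue_near 0.64 [212.8 167.6] [0.5829 0.3503 0.027 ]
blue_far 0.81 [317.4 173.1] [0.5849 0.107  0.0192]
yellow_near 0.89 [308.7 233. ] [0.4441 0.1236 0.0142]
yellow_far 0.78 [315.3 
[... 397 characters left out ...]
19  0.3903 -0.0012]
rule_knob 0.16 [226.5 189.7] [0.5927 0.1215 0.0301]
rule_tail 0.96 [284.2 253.4] [ 0.4562  0.3862 -0.0009]
rule_tip 0.64 [296.4 254.7] [0.4353 0.4397 0.0309]
rule_tip 0.37 [282.3 259. ] [0.4638 0.4349 0.0178]
post 0.57 [227.7 189. ] [0.5217 1.2098 0.5505]
blue_near 0.68 [262.8 187.3] [0.4939 0.0625 0.007 ]
blue_near 0.24 [200.1 266. ] [0.6354 0.4375 0.0062]
blue_far 0.77 [228.4 193.5] [0.5881 0.1219 0.0189]
yellow_near 0.82 [261.6 188. ] [0.4972 0.0555 0.0016]
yellow_near 0.36 [283.6 255.1] [0.4601 0.4198 0.0174]
yellow_far 0.71 [226.3 191.4] [0.5936 0.1193 0.0241]
o_ring_tin 0.98 [233.6 241.7] [0.5666 0.3736 0.0243]
pencil_yellow 0.58 [203.2 265.1] [0.6289 0.4362 0.0074]
```

Run:
```python
import cv2
a=cv2.imread("pics/top0.png")[100:290,120:420]; b=cv2.imread("pics/side0.png")[120:300,150:400]
cv2.imwrite("pics/c1.png",cv2.resize(a,(800,507),interpolation=cv2.INTER_CUBIC))
cv2.imwrite("pics/c2.png",cv2.resize(b,(800,576),interpolation=cv2.INTER_CUBIC))
```

```text
(no output)
```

View pics/c1.png

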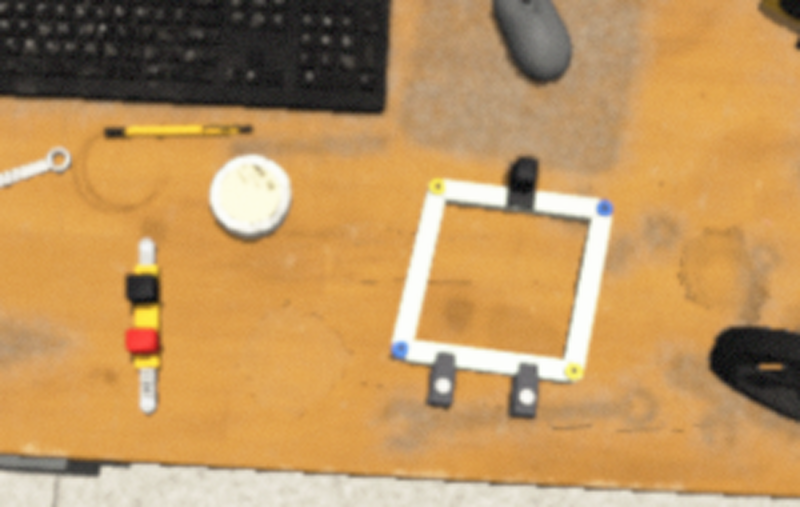

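View pics/c2.png

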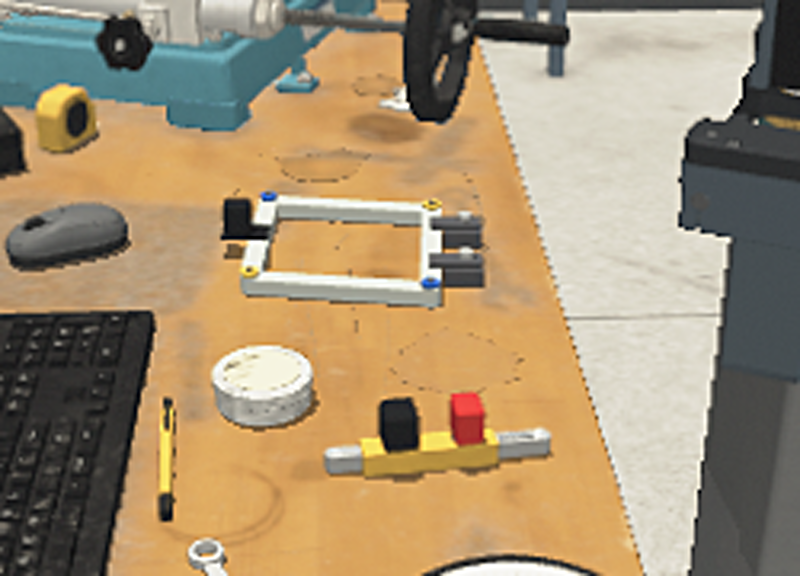

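The crops show the rule at the left (black handle at crop (143,288), red knob at (143,341), so the tip points towards the robot). The frame caps are yellow_far (437,186), blue_far (604,208), blue_near (400,349) and yellow_near (574,371). The post is at (522,180), the tin at (250,195) and the pencil at (180,130).

Run:
```python
from h import *
inf=viewer.camera_info("top")
g=lambda u,v,z: atz(inf,(120+u/2.6667,100+v/2.6667),z).round(4)
P={}
for k,u,v,z in [("yf",437,186,.017),("bf",604,208,.017),("bn",400,349,.017),("yn",574,371,.017),("handle",143,286,.046),("knob",142,338,.046),("tail",147,246,.012),("tip",149,404,.012),("tin",250,195,.026),("pencil",180,130,.008),("post",523,165,.047)]:
    P[k]=g(u,v,z); print(k,P[k])
y=P["bn"]-P["yn"]; th=np.arctan2(-y[0],y[1]); print("frame yaw",np.degrees(th),np.linalg.norm(y))
c=(P["bn"]+P["yn"])/2; Rz=np.array([[np.cos(th),np.sin(th)],[-np.sin(th),np.cos(th)]])
for k in ["yf","bf"]: print(k,Rz@(P[k]-c)[:2]-[73,0])
r=P["knob"]-P["handle"]; print("rule yaw",np.degrees(np.arctan2(r[1],r[0])),np.linalg.norm(r)); r=P["tip"]-P["tail"]; print(np.degrees(np.arctan2(r[1],r[0])),np.linalg.norm(r))
w=viewer.camera_info("wrist"); o,rr=ray(w,(256,192)); s=arm.read_state(); print(o-s["tcp_pos"],rr,w["mtx"])
from scipy.spatial.transform import Rotation as R
print(R.from_euler("xyz",s["ee_rot"],degrees=True).as_matrix().round(3), s["tcp_pos"])
```

```text
yf [0.5896 0.1851 0.017 ]
bf [0.5773 0.0387 0.017 ]
bn [0.4439 0.211  0.017 ]
yn [0.4329 0.0641 0.017 ]
handle [0.4802 0.4275 0.046 ]
knob [0.4366 0.4238 0.046 ]
tail [0.5232 0.435  0.012 ]
tip [0.3865 0.4193 0.012 ]
tin [0.57   0.3471 0.026 ]
pencil [0.6332 0.4174 0.008 ]
post [0.6026 0.114  0.047 ]
frame yaw -4.282365878239984 0.14731126908692352
yf [-7.28527728e+01  5.87076267e-02]
bf [-72.85410648  -0.08820211]
rule yaw -175.1493653535167 0.043756713770574704
-173.4482838653491 0.1375986191791182
[-0.07598417  0.03793761  0.1693041 ] [ 0.27691921 -0.1315853  -0.95191556] [[279.08084093   0.         254.6107096 ]
 [  0.         279.08084093 188.97625332]
 [  0.           0.           1.        ]]
[[-0.897  0.443  0.   ]
 [ 0.443  0.897 -0.   ]
 [-0.    -0.    -1.   ]] [0.31001721 0.62761062 0.21396586]
```

```bash
cat >> h.py <<'E'
from scipy.spatial.transform import Rotation as Ro
def plan(pos,yaw):
    s=arm.read_state(); R=Ro.from_euler("xyz",s["ee_rot"],degrees=True)
    T=Ro.from_euler("xyz",[180,0,yaw],degrees=True)
    print("t",round(s["time_s"],2),"turn",(R.inv()*T).as_rotvec(degrees=True).round(2),"cm",(R.inv().apply(np.array(pos)-s["tcp_pos"])*100).round(2))
E
python3 -c "
from h import *
plan([.475,.427,.12],-174.2)"
```

```text
t 1.4 turn [ -0.     0.   -32.09] cm [-23.68 -10.68   9.4 ]
```

Emit:
arm_command:
  plan:
    - [[0, 0, -32.1], [-23.7, -10.7, 9.4], -0.2]
    - [[0, 0, -32.1], [-23.7, -10.7, 9.4], -0.2]
    - [[0, 0, -32.1], [-23.7, -10.7, 9.4], -0.2]
    - [[0, 0, -32.1], [-23.7, -10.7, 9.4], -0.2]
    - [[0, 0, -32.1], [-23.7, -10.7, 9.4], -0.2]
    - [[0, 0, -32.1], [-23.7, -10.7, 9.4], -0.2]
    - [[0, 0, -32.1], [-23.7, -10.7, 9.4], -0.2]

```text
time_s: 2.28
tcp_pos: [0.4749, 0.4275, 0.1204]
ee_rot: [180.0, 0.0, -174.2]
contact_force: [0.0, -0.6, 1.0]
gripper_width: 0.6
gripper_force: 0.0
```

Run:
```python
from h import *
s=arm.read_state(); print(s["time_s"],s["tcp_pos"],s["ee_rot"])
im,d,inf=grab("wrist"); cv2.imwrite("pics/w1.png",im); np.savez("w1.npz",im=im,d=d)
for k in ["rule_handle","rule_knob","rule_tail","rule_tip"]:
    for b in models.boxes_of("wrist",k)[:1]:
        uv=np.array(b["point"])*[512,384]; print(k,round(b["confidence"],2),uv.round(1),bydepth(inf,d,uv).round(4))
```

```text
2.275 [0.47493418 0.42748913 0.12037942] [ 1.79977922e+02  2.27661152e-02 -1.74174443e+02]
rule_handle 0.61 [256.9 167.9] [0.4527 0.4281 0.0163]
rule_knob 0.87 [255.2 149.3] [0.4298 0.4239 0.0443]
rule_tail 0.88 [255.6 167. ] [0.4521 0.4267 0.016 ]
rule_tip 0.66 [258.3 146.3] [0.4274 0.4265 0.0411]
```

View pics/w1.png

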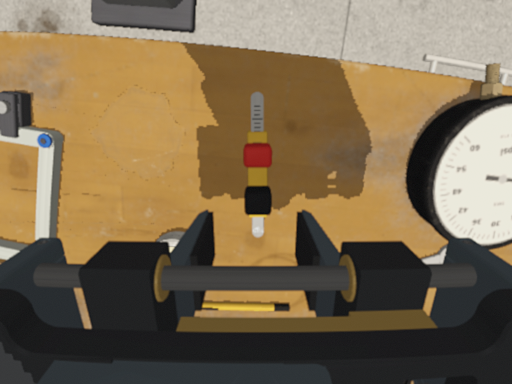

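The wrist picture shows the rule upright in the image: tip at (257,95), red knob (258,155), black handle (258,199), tail (257,232), with the fingers straddling it below. The depth map gives the tops of the blocks, so I'll use that for precise centres.

```bash
cat >> h.py <<'E'
def cloud(d,inf):
    R=cv2.Rodrigues(np.array(inf["rvec"],float))[0]; t=np.array(inf["tvec"],float).ravel()
    v,u=np.mgrid[0:384,0:512]; p=cv2.undistortPoints(np.stack([u,v],-1).reshape(-1,1,2).astype(float),np.array(inf["mtx"]),np.array(inf["distortion"],float)).reshape(384,512,2)
    X=np.dstack([p,np.ones((384,512))])*d[...,None]; return (X-t)@R
def tops(im,d,inf,lo=.040,hi=.052):
    W=cloud(d,inf); hsv=cv2.cvtColor(im,cv2.COLOR_BGR2HSV); z=(W[...,2]>lo)&(W[...,2]<hi)&(d>0)
    red=z&((hsv[...,0]<8)|(hsv[...,0]>172))&(hsv[...,1]>130)&(hsv[...,2]>60); blk=z&(hsv[...,2]<60)
    out={}
    for n,m in (("red",red),("blk",blk)):
        k,l,st,_=cv2.connectedComponentsWithStats(m.astype(np.uint8))
        for i in range(1,k):
            if st[i,4]>60:
                q=W[l==i]; r=cv2.minAreaRect(q[:,:2].astype(np.float32)*1000)
                print(n,st[i,4],"mean",q.mean(0).round(4),"rect",np.round(r[0],1),np.round(r[1],1),round(r[2],1))
                out.setdefault(n,[]).append(q.mean(0))
    return W,out
E
python3 - <<'E'
from h import *
f=np.load("w1.npz"); im,d=f["im"],f["d"]; inf=viewer.camera_info("wrist")
W,o=tops(im,d,inf)
b=min(o["blk"],key=lambda q:np.hypot(*(q[:2]-[.478,.4275]))); r=o["red"][0]; e=r-b
print(np.degrees(np.arctan2(e[1],e[0])),np.hypot(*e[:2]))
for uv in [(258,95),(257,232)]: print(atz(inf,uv,.015))
E
```

```text
red 560 mean [0.4356 0.4265 0.044 ] rect [435.8 426.7] [18.3 24.4] 5.4
blk 1646 mean [0.4177 0.6024 0.045 ] rect [424.3 611.3] [ 54.8 142.9] 83.0
blk 571 mean [0.4788 0.4313 0.0438] rect [479.4 431.4] [21.8 23.7] 5.8
blk 64 mean [0.4999 0.6848 0.0462] rect [499.8 685.5] [ 5.1 30.5] 19.4
-173.74934665197708 0.043446133565871285
[0.38291879 0.42180436 0.015     ]
[0.52346485 0.43569199 0.015     ]
```

Emit:
arm_command:
  plan:
    - [[0, 0, 0], [-0.5, 0.3, 5.0], -0.2]
    - [[0, 0, 0], [-0.5, 0.3, 10.0], -0.2]
    - [[0, 0, 0], [-0.5, 0.3, 10.0], -0.2]
    - [[0, 0, 0], [-0.5, 0.3, 10.0], 1]
    - [[0, 0, 0], [-0.5, 0.3, 10.0], 1]
    - [[0, 0, 0], [-0.5, 0.3, 10.0], 1]
    - [[0, 0, 0], [-0.5, 0.3, 10.0], 1]
  grip_force: 25

```text
time_s: 3.4
tcp_pos: [0.4804, 0.4308, 0.0214]
ee_rot: [179.9, 0.1, -174.2]
contact_force: [-2.1, -0.8, 10.7]
gripper_width: 0.283
gripper_force: 25.0
```

Run:
```python
from h import *
inf=viewer.camera_info("top")
im=cv2.imread("pics/top0.png"); hsv=cv2.cvtColor(im,cv2.COLOR_BGR2HSV)
P={}
for k,u,v in [("yf",437,186),("bf",604,208),("bn",400,349),("yn",574,371)]:
    u=120+u/2.6667;v=100+v/2.6667; m=np.zeros((384,512),np.uint8); cv2.circle(m,(round(u),round(v)),6,1,-1)
    h=hsv[...,0]; c=((h>100)&(h<125)&(hsv[...,1]>120)) if k[0]=="b" else ((h>20)&(h<35)&(hsv[...,1]>110)&(hsv[...,2]>150))
    ys,xs=np.nonzero((m>0)&c); w=hsv[ys,xs,1].astype(float); P[k]=atz(inf,((xs*w).sum()/w.sum(),(ys*w).sum()/w.sum()),.017)[:2]; print(k,len(xs),P[k].round(4))
y=P["bn"]-P["yn"]; th=np.arctan2(-y[0],y[1]); c=(P["bn"]+P["yn"])/2; A=np.array([[np.cos(th),-np.sin(th)],[np.sin(th),np.cos(th)]])
dd=((A.T@(P["yf"]-c))[1]+(A.T@(P["bf"]-c))[1])/2
O=c+A@[.073,0]; print("yaw",np.degrees(th),"d",dd,"O",O, np.linalg.norm(y))
W={"bn":O+A@[-.059,.059],"yn":O+A@[-.059,-.059],"yf":O+A@[.059,.059+dd],"bf":O+A@[.059,-.059+dd]}
for a,b in (("bf","bn"),("yn","yf"),("yf","yn")):
    e=W[b]-W[a]; L=np.linalg.norm(e); u=e/L
    print(a,"->",b,"L",L,"yaw",np.degrees(np.arctan2(e[1],e[0])),"tail",W[a],"mid-placed handle",(W[a]+W[b])/2-u*(.136+.0015)/2+u*.043)
```

```text
yf 26 [0.5915 0.187 ]
bf 9 [0.5774 0.0392]
bn 14 [0.4431 0.2123]
yn 25 [0.4332 0.0643]
yaw -3.841961576838541 d -0.01532952878570365 O [0.51101265 0.13338835] 0.14833352787864953
bf -> bn L 0.1780470815436686 yaw 127.66767838632191 tail [0.56489964 0.05527259] mid-placed handle [0.5262344  0.10535792]
yn -> yf L 0.1564136364239565 yaw 37.18420126829724 tail [0.44819197 0.07847422] mid-placed handle [0.48998414 0.11017804]
yf -> yn L 0.1564136364239565 yaw -142.81579873170278 tail [0.57280618 0.1730074 ] mid-placed handle [0.53101401 0.14130358]
```

Emit:
arm_command:
  plan:
    - [[0, 0, 0], [0, 0, -6.0], 1]
    - [[0, 0, 8], [-0.2, -4.0, -7.0], 1]
    - [[0, 0, 58.1], [-1.3, -32.8, -7.0], 1]
    - [[0, 0, 58.1], [-1.3, -32.8, -7.0], 1]
    - [[0, 0, 58.1], [-1.3, -32.8, -7.0], 1]
    - [[0, 0, 58.1], [-1.3, -32.8, -7.0], 1]
    - [[0, 0, 58.1], [-1.3, -32.8, -7.0], 1]
    - [[0, 0, 58.1], [-1.3, -32.8, -7.0], 1]

```text
time_s: 4.4
tcp_pos: [0.5259, 0.103, 0.0901]
ee_rot: [-180.0, 0.0, 127.5]
contact_force: [-0.4, 0.3, -5.5]
gripper_width: 0.284
gripper_force: 25.0
```

Run:
```python
from h import *
s=arm.read_state(); print(s["time_s"],s["tcp_pos"],s["ee_rot"],s["qpos"][5],s["dq"])
im,d,inf=grab("wrist"); cv2.imwrite("pics/w2.png",im); np.savez("w2.npz",im=im,d=d)
plan([.5262,.1054,.09],127.7)
```

```text
4.4 [0.52592496 0.10299709 0.09012271] [-1.79988664e+02  4.78383213e-03  1.27461489e+02] -28.856796257380765 [ 2.99251748  0.20432434 -0.39852904  0.6177524   0.04495855 -1.54234282]
t 4.45 turn [-0.   -0.   -0.08] cm [0.07 0.1  0.01]
```

View pics/w2.png

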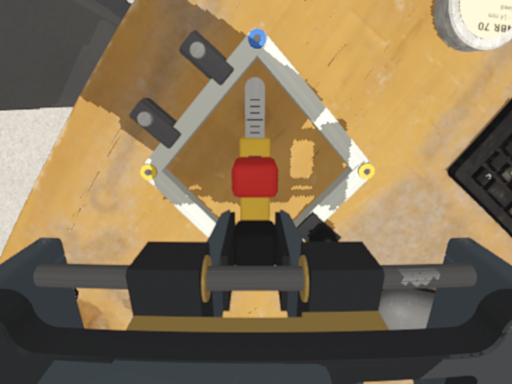

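The wrist view shows the rule hanging over the frame along the blue diagonal: blue_near at (257,38), yellow_near (149,172), yellow_far (367,171), and the tip at (255,82) pointing at blue_near. I'll get the frame pose from these caps.

```bash
cat >> h.py <<'E'
def frame(inf,bn,yn,far,isyf):
    bn,yn,far=[atz(inf,p,.017)[:2] for p in (bn,yn,far)]
    y=bn-yn; th=np.arctan2(-y[0],y[1]); c=(bn+yn)/2; A=np.array([[np.cos(th),-np.sin(th)],[np.sin(th),np.cos(th)]])
    f=A.T@(far-c); dd=f[1]-(.073 if isyf else -.073); O=c+A@[.073,0]
    print("pins",bn.round(4),yn.round(4),far.round(4),"yaw",np.degrees(th).round(2),"d",dd.round(4),"O",O.round(4),"L",np.linalg.norm(y).round(4),"fx",f[0].round(4))
    W={"bn":O+A@[-.059,.059],"yn":O+A@[-.059,-.059],"yf":O+A@[.059,.059+dd],"bf":O+A@[.059,-.059+dd]}
    for a,b in (("bf","bn"),("yn","yf"),("yf","yn")):
        e=W[b]-W[a]; L=np.linalg.norm(e); u=e/L
        print(a,"->",b,"L",L.round(4),"yaw",np.degrees(np.arctan2(e[1],e[0])).round(2),"tail",W[a].round(4),"mid handle",((W[a]+W[b])/2-u*.0688+u*.043).round(4),"bearing handle",(W[a]+u*.043).round(4))
    return O,A,dd
E
python3 - <<'E'
from h import *
f=np.load("w2.npz"); im,d=f["im"],f["d"]; inf=viewer.camera_info("wrist")
hsv=cv2.cvtColor(im,cv2.COLOR_BGR2HSV)
def ref(u,v,blue):
    m=np.zeros((384,512),np.uint8); cv2.circle(m,(u,v),12,1,-1); h=hsv[...,0]
    c=((h>100)&(h<125)&(hsv[...,1]>120)) if blue else ((h>22)&(h<35)&(hsv[...,1]>130)&(hsv[...,2]>120))
    ys,xs=np.nonzero((m>0)&c); print(len(xs)); return xs.mean(),ys.mean()
p=ref(257,38,1),ref(149,172,0),ref(367,171,0); print(p)
W,_=tops(im,d,inf,0,.2)if 0 else (cloud(d,inf),0)
print([W[int(q[1]),int(q[0])].round(4) for q in p], W[200,250],W[82,255])
frame(inf,*p,True)
E
```

```text
184
152
153
((np.float64(256.69565217391306), np.float64(38.52717391304348)), (np.float64(147.76315789473685), np.float64(171.48026315789474)), (np.float64(366.36601307189545), np.float64(170.43790849673204)))
[array([0.4448, 0.2112, 0.021 ]), array([0.433 , 0.0669, 0.0185]), array([0.5877, 0.1873, 0.0185])] [0.50924048 0.12091017 0.08527542] [0.46673984 0.18141406 0.08167829]
pins [0.445  0.2119] [0.4336 0.0663] [0.5889 0.1873] yaw -4.48 d -0.0132 O [0.512  0.1334] L 0.1461 fx 0.1454
bf -> bn L 0.1765 yaw 127.48 tail [0.5652 0.0568] mid handle [0.5272 0.1063] bearing handle [0.5391 0.0909]
yn -> yf L 0.1578 yaw 37.12 tail [0.4486 0.0792] mid handle [0.491  0.1112] bearing handle [0.4829 0.1051]
yf -> yn L 0.1578 yaw -142.88 tail [0.5744 0.1744] mid handle [0.5321 0.1424] bearing handle [0.5402 0.1485]
```

Emit:
arm_command:
  plan:
    - [[0, 0, 0], [-0.95, 0.3, 4.0], 1]
    - [[0, 0, 0], [-0.95, 0.3, 6.5], 1]
    - [[0, 0, 0], [-0.95, 0.3, 6.8], 1]
    - [[0, 0, 0], [-0.95, 0.3, 6.8], 1]
    - [[0, 0, 0], [-0.95, 0.3, 6.7], 0.1]
    - [[0, 0, 0], [-0.95, 0.3, 6.5], 0.1]

```text
time_s: 5.2
tcp_pos: [0.5345, 0.0998, 0.0257]
ee_rot: [179.9, 0.0, 127.7]
contact_force: [-0.4, -0.1, 0.2]
gripper_width: 0.441
gripper_force: 0.0
```

Emit:
arm_command:
  plan:
    - [[0, 0, 0], [0, 0, 0], 1]
    - [[0, 0, 0], [0, 0, 0], 1]
    - [[0, 0, 0], [-0.5, 0, 0], 1]
    - [[0, 0, 0], [-0.8, 0, 0], 1]
    - [[0, 0, 0], [-1.0, 0, 0], 1]
    - [[0, 0, 0], [-1.2, 0, 0], 1]
  grip_force: 4

```text
time_s: 5.95
tcp_pos: [0.5409, 0.09, 0.0246]
ee_rot: [-179.9, -0.1, 127.7]
contact_force: [-3.4, 5.3, -0.4]
gripper_width: 0.282
gripper_force: 4.0
```

Run:
```python
from h import *
s=arm.read_state(); print(s["time_s"],s["tcp_pos"],s["ee_rot"],s["contact_force"])
im,d,inf=grab("wrist"); cv2.imwrite("pics/w3.png",im)
W,o=tops(im,d,inf)
```

```text
5.95 [0.54092751 0.08997807 0.02463743] [-1.79942958e+02 -5.37026975e-02  1.27694105e+02] [-3.37137985  5.29335123 -0.3676133 ]
red 1464 mean [0.5114 0.1284 0.0441] rect [511.7 128. ] [25.4 18.8] 37.9
blk 1668 mean [0.5373 0.0947 0.0442] rect [538.6  93.1] [32.2 27.5] 37.6
```

View pics/w3.png

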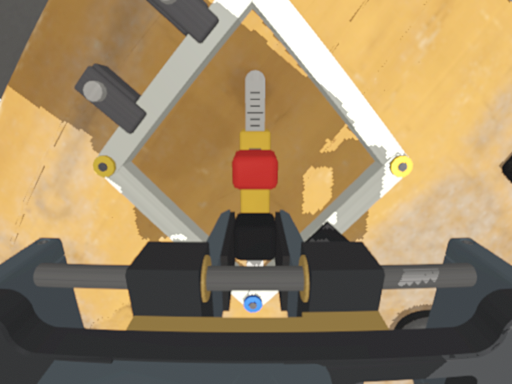

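The wrist view shows the rule lying flat, the tail in the blue_far corner (the cap at (253,303)) with about 6 N bearing, the knob at (255,170) and the tip at (255,77). Next I grip the knob and slide it out.

Emit:
arm_command:
  plan:
    - [[0, 0, 0], [0, 0, 0], 0.1]
    - [[0, 0, 0], [0, 0, 0], 0.1]
    - [[0, 0, 0], [4.8, 0, 0], 0.1]
    - [[0, 0, 0], [4.8, 0, 0], 0.1]
    - [[0, 0, 0], [4.8, 0, 0], 1]
    - [[0, 0, 0], [4.8, 0, 0], 1]
    - [[0, 0, 0], [4.8, 0, 0], 1]

```text
time_s: 6.88
tcp_pos: [0.5125, 0.1275, 0.025]
ee_rot: [180.0, 0.0, 127.7]
contact_force: [0.3, -1.2, 1.7]
gripper_width: 0.288
gripper_force: 4.0
```

Emit:
arm_command:
  plan:
    - [[0, 0, 0], [0.8, 0, 0], 1]
    - [[0, 0, 0], [1.6, 0, 0], 1]
    - [[0, 0, 0], [2.4, 0, 0], 1]
    - [[0, 0, 0], [3.0, 0, 0], 1]
    - [[0, 0, 0], [3.4, 0, 0], 1]
    - [[0, 0, 0], [3.7, 0, 0], 1]

```text
time_s: 7.62
tcp_pos: [0.4893, 0.1573, 0.0249]
ee_rot: [-180.0, 0.0, 127.7]
contact_force: [2.0, -5.9, -0.5]
gripper_width: 0.283
gripper_force: 4.0
```

Emit:
arm_command:
  plan:
    - [[0, 0, 0], [0.2, 0, 0], 1]
    - [[0, 0, 0], [0.4, 0, 0], 1]
    - [[0, 0, 0], [0.4, 0, 0], 1]

```text
time_s: 8.0
tcp_pos: [0.4869, 0.1603, 0.0249]
ee_rot: [-180.0, 0.0, 127.7]
contact_force: [0.5, -3.7, 1.0]
gripper_width: 0.283
gripper_force: 4.0
```

Run:
```python
from h import *
s=arm.read_state(); print(s["time_s"],s["tcp_pos"],s["ee_rot"],s["contact_force"])
im,d,inf=grab("wrist"); cv2.imwrite("pics/w4.png",im)
W,o=tops(im,d,inf)
```

```text
8.0 [0.486867   0.16034312 0.02491932] [-1.79979159e+02  1.15184297e-02  1.27729543e+02] [ 0.52713023 -3.74296512  0.95305738]
red 922 mean [0.4892 0.1574 0.0436] rect [489.9 156.4] [26.4 15.6] 37.3
blk 96 mean [0.4906 0.1782 0.0464] rect [493.5 175.4] [ 3.1 19.2] 37.3
blk 91 mean [0.4689 0.1612 0.0463] rect [471.4 158.8] [ 2.8 18.2] 46.9
```

View pics/w4.png

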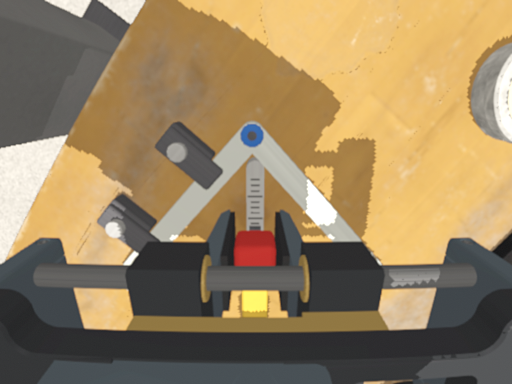

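Tip is seen in the blue_near corner (cap at (252,134), tip just below at (253,165)). Now I release and rise above the handle to read the slide.

Emit:
arm_command:
  plan:
    - [[0, 0, 0], [0, 0, 0], 0.1]
    - [[0, 0, 0], [0, 0, 0], 0.1]
    - [[0, 0, 0], [0, 0, -4.0], 0]
    - [[0, 0, 0], [-4.5, 0, -8.5], 0]
    - [[0, 0, 0], [-8.0, 0, -9.5], 0]
    - [[0, 0, 0], [-8.0, 0, -9.5], 0]
    - [[0, 0, 0], [-8.0, 0, -9.5], 0]

```text
time_s: 8.93
tcp_pos: [0.5352, 0.0973, 0.1194]
ee_rot: [-180.0, -0.0, 127.7]
contact_force: [-0.1, -0.2, -0.9]
gripper_width: 0.503
gripper_force: 0.0
```

```bash
cat >> h.py <<'E'
def read(name):
    s=arm.read_state(); im,d,inf=grab("wrist"); cv2.imwrite(f"pics/{name}.png",im); np.savez(name+".npz",im=im,d=d)
    W,o=tops(im,d,inf); t=np.array(s["tcp_pos"]); 
    r=o["red"][0]
    for b in o["blk"]:
        e=r-b; L=np.hypot(*e[:2])
        if .03<L<.11: print("slide mm",L*1000-42,"yaw",np.degrees(np.arctan2(e[1],e[0])),"handle",b,"knob",r)
    # colour blobs on plane z=.046
    print(s["time_s"],t,s["ee_rot"])
E
python3 -c "
from h import *
read('w5')"
```

```text
red 642 mean [0.4916 0.1543 0.0441] rect [491.7 154.2] [24.3 18.5] 37.7
blk 559 mean [0.5376 0.0946 0.044 ] rect [538.1  94.2] [22.7 21.5] 37.6
blk 180 mean [0.6005 0.116  0.0442] rect [600.3 115.5] [13.4 22.5] 71.4
slide mm 33.36172673309008 yaw 127.63668793205208 handle [0.53759007 0.09459757 0.04398175] knob [0.49157025 0.15427643 0.04412646]
8.925 [0.53523098 0.09731353 0.11942078] [-1.79954269e+02 -3.44215822e-02  1.27692337e+02]
```

View pics/w5.png

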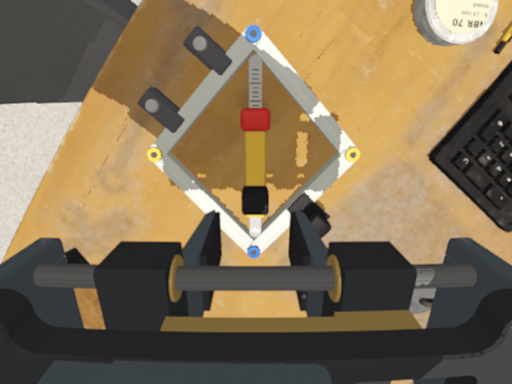

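```bash
cat >> h.py <<'E'
def caps(name,pts):
    im=np.load(name+".npz")["im"]; hsv=cv2.cvtColor(im,cv2.COLOR_BGR2HSV); h=hsv[...,0]; out={}
    inf=viewer.camera_info("wrist")
    for k,(u,v) in pts.items():
        m=np.zeros((384,512),np.uint8); cv2.circle(m,(u,v),10,1,-1)
        c=((h>100)&(h<125)&(hsv[...,1]>120)) if k[0]=="b" else ((h>22)&(h<35)&(hsv[...,1]>130)&(hsv[...,2]>120))
        ys,xs=np.nonzero((m>0)&c); (cx,cy),r=cv2.minEnclosingCircle(np.stack([xs,ys],1).astype(np.float32)); out[k]=(cx,cy); print(k,len(xs),round(r,1),end=" ")
    print(); P={k:atz(inf,p,.017)[:2] for k,p in out.items()}; print({k:p.round(4).tolist() for k,p in P.items()})
    if len(P)==4: print("pin diags B,Y",np.linalg.norm(P["bn"]-P["bf"]),np.linalg.norm(P["yn"]-P["yf"]))
    for k in ("bf","yf"):
        if k in out: frame(inf,out["bn"],out["yn"],out[k],k=="yf")
    return out
E
python3 - <<'E'
from h import *
caps("w5",dict(bn=(253,33),yn=(154,154),yf=(352,154),bf=(253,251)))
inf=viewer.camera_info("wrist")
im=cv2.imread("pics/w5.png")
a=cv2.resize(im[20:80,220:290],None,fx=5.7,fy=5.7,interpolation=cv2.INTER_CUBIC);b=cv2.resize(im[205:265,220:290],None,fx=5.7,fy=5.7,interpolation=cv2.INTER_CUBIC)
cv2.imwrite("pics/w5c.png",np.hstack([a,b]))
E
```

```text
bn 144 7.9 yn 132 7.3 yf 122 7.2 bf 78 5.6 
{'bn': [0.4447, 0.2109], 'yn': [0.4334, 0.0658], 'yf': [0.589, 0.186], 'bf': [0.577, 0.0402]}
pin diags B,Y 0.21590942792234774 0.19660305924092714
pins [0.4447 0.2109] [0.4334 0.0658] [0.577  0.0402] yaw -4.48 d -0.0141 O [0.5118 0.1326] L 0.1455 fx 0.1452
bf -> bn L 0.1771 yaw 127.3 tail [0.5649 0.0552] mid handle [0.5269 0.1051] bearing handle [0.5389 0.0894]
yn -> yf L 0.1572 yaw 36.89 tail [0.4484 0.0784] mid handle [0.4907 0.1101] bearing handle [0.4828 0.1042]
yf -> yn L 0.1572 yaw -143.11 tail [0.5742 0.1728] mid handle [0.5319 0.1411] bearing handle [0.5398 0.147 ]
pins [0.4447 0.2109] [0.4334 0.0658] [0.589 0.186] yaw -4.48 d -0.0138 O [0.5118 0.1326] L 0.1455 fx 0.1457
bf -> bn L 0.1769 yaw 127.35 tail [0.565  0.0554] mid handle [0.5269 0.1052] bearing handle [0.5389 0.0896]
yn -> yf L 0.1574 yaw 36.96 tail [0.4484 0.0784] mid handle [0.4907 0.1102] bearing handle [0.4828 0.1043]
yf -> yn L 0.1574 yaw -143.04 tail [0.5742 0.1731] mid handle [0.5319 0.1413] bearing handle [0.5398 0.1472]
```

View pics/w5c.png

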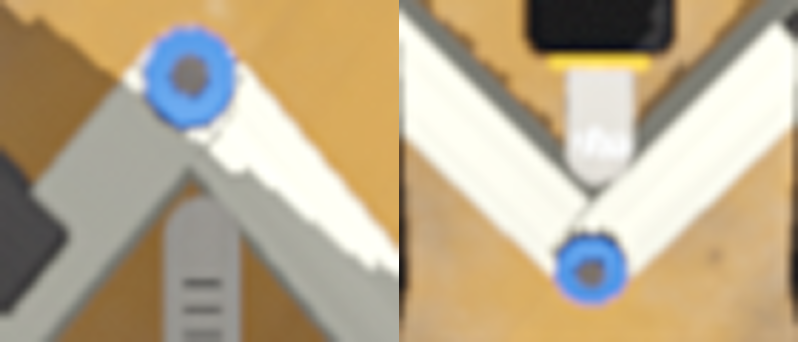

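The close-up shows both ends sitting about 2 mm to the right of their corners. The tip (203,190) is right of the apex at x=190, and the tail (600,180) is right of the apex at x=593. Each end touches one rail only, because the gripped rule could not centre itself. The rule reads 33.6, against about 39 expected. I'll finish by pushing with closed fingers between handle and knob, which leaves the ends free to slip sideways.

Emit:
arm_command:
  plan:
    - [[0, 0, 0], [3.5, 0, -1], 1]
    - [[0, 0, 0], [3.5, 0, 0], 1]
    - [[0, 0, 0], [3.5, 0, 0], 1]
    - [[0, 0, 0], [3.5, 0, 5], 1]
    - [[0, 0, 0], [3.5, 0, 9.5], 1]
    - [[0, 0, 0], [3.5, 0, 9.5], 1]
    - [[0, 0, 0], [2.6, 0, 9.5], 1]
    - [[0, 0, 0], [2.5, 0, 9.5], 1]

```text
time_s: 9.98
tcp_pos: [0.5224, 0.1166, 0.0267]
ee_rot: [179.9, 0.1, 127.7]
contact_force: [-0.6, -0.6, -0.3]
gripper_width: 0.003
gripper_force: 0.0
```

Emit:
arm_command:
  plan:
    - [[0, 0, 0], [-0.1, 0, 0], 1]
    - [[0, 0, 0], [-0.2, 0, 0], 1]

```text
time_s: 10.22
tcp_pos: [0.5222, 0.1158, 0.0259]
ee_rot: [179.9, -0.0, 127.7]
contact_force: [-4.2, 8.1, 7.3]
gripper_width: 0.007
gripper_force: 4.7
```

Emit:
arm_command:
  plan:
    - [[0, 0, 0], [0.4, 0, 0], 1]
    - [[0, 0, 0], [0.4, 0, -5.0], 1]
    - [[0, 0, 0], [-1.6, 0, -9.5], 1]
    - [[0, 0, 0], [-1.6, 0, -9.5], 1]
    - [[0, 0, 0], [-1.6, 0, -9.5], 1]

```text
time_s: 10.85
tcp_pos: [0.5312, 0.1027, 0.1196]
ee_rot: [-180.0, -0.0, 127.7]
contact_force: [-0.4, 0.0, 0.0]
gripper_width: 0.003
gripper_force: 0.0
```

```bash
cat >> h.py <<'E'
def zoom(name,name2,boxes,f):
    im=cv2.imread(f"pics/{name}.png"); cv2.imwrite(f"pics/{name2}.png",np.hstack([cv2.resize(im[y:y+60,x:x+70],None,fx=f,fy=f,interpolation=cv2.INTER_CUBIC) for x,y in boxes]))
E
python3 - <<'E'
from h import *
read('w6')
o=caps("w6",dict(bn=(253,33),yn=(154,154),yf=(352,154),bf=(253,251)))
print(o)
E
```

```text
red 627 mean [0.4917 0.1541 0.0442] rect [491.9 154.2] [24.5 18.7] 37.4
blk 311 mean [0.5349 0.0977 0.0437] rect [538.1  93.7] [21.7 22. ] 38.2
blk 259 mean [0.5989 0.1131 0.0442] rect [600.  111.8] [19.8 22.3] 85.0
slide mm 29.03279318410391 yaw 127.38128412653178 handle [0.53486851 0.09767989 0.04368575] knob [0.49174335 0.15412347 0.04419692]
10.85 [0.53118637 0.10274296 0.11961012] [-1.79989022e+02 -2.54169369e-03  1.27707249e+02]
bn 72 6.7 yn 84 6.7 yf 82 6.7 bf 15 4.1 
{'bn': [0.4436, 0.2121], 'yn': [0.4327, 0.0661], 'yf': [0.5879, 0.1863], 'bf': [0.5778, 0.0424]}
pin diags B,Y 0.21637746489560897 0.19625862864093924
pins [0.4436 0.2121] [0.4327 0.0661] [0.5778 0.0424] yaw -4.27 d -0.0131 O [0.511  0.1337] L 0.1464 fx 0.1465
bf -> bn L 0.1764 yaw 127.73 tail [0.5644 0.0575] mid handle [0.5263 0.1068] bearing handle [0.5381 0.0915]
yn -> yf L 0.1579 yaw 37.38 tail [0.4477 0.0793] mid handle [0.49   0.1115] bearing handle [0.4819 0.1054]
yf -> yn L 0.1579 yaw -142.62 tail [0.5732 0.1751] mid handle [0.531  0.1429] bearing handle [0.5391 0.149 ]
pins [0.4436 0.2121] [0.4327 0.0661] [0.5879 0.1863] yaw -4.27 d -0.0148 O [0.511  0.1337] L 0.1464 fx 0.1458
bf -> bn L 0.1777 yaw 127.35 tail [0.5643 0.0557] mid handle [0.5261 0.1058] bearing handle [0.5382 0.0899]
yn -> yf L 0.1567 yaw 36.89 tail [0.4477 0.0793] mid handle [0.4898 0.1108] bearing handle [0.4821 0.1051]
yf -> yn L 0.1567 yaw -143.11 tail [0.5731 0.1734] mid handle [0.5311 0.1418] bearing handle [0.5387 0.1476]
{'bn': (252.5, 39.5), 'yn': (154.38461303710938, 160.0), 'yf': (351.61688232421875, 159.9805145263672), 'bf': (255.0, 255.9375)}
```

Emit:
arm_command:
  plan:
    - [[0, 0, 0], [2.9, 0, 0], 1]
    - [[0, 0, 0], [2.9, 0, 5], 1]
    - [[0, 0, 0], [2.9, 0, 9.5], 1]
    - [[0, 0, 0], [2.9, 0, 9.5], 1]
    - [[0, 0, 0], [3.5, 0, 9.5], 1]
    - [[0, 0, 0], [3.9, 0, 9.5], 1]
    - [[0, 0, 0], [4.0, 0, 9.5], 1]
    - [[0, 0, 0], [4.1, 0, 9.5], 1]

```text
time_s: 11.9
tcp_pos: [0.5078, 0.1345, 0.026]
ee_rot: [179.9, 0.2, 127.8]
contact_force: [9.9, -21.7, -0.5]
gripper_width: 0.01
gripper_force: 11.8
```

Emit:
arm_command:
  plan:
    - [[0, 0, 0], [0.1, 0, 0], 1]
    - [[0, 0, 0], [0.15, 0, 0], 1]

```text
time_s: 12.15
tcp_pos: [0.5083, 0.1354, 0.0265]
ee_rot: [179.8, 0.3, 127.8]
contact_force: [13.6, -25.8, 1.3]
gripper_width: 0.004
gripper_force: 14.3
```

Emit:
arm_command:
  plan:
    - [[0, 0, 0], [-0.6, 0, 0], 1]
    - [[0, 0, 0], [-0.6, 0, -5.0], 1]
    - [[0, 0, 0], [-4.4, 0, -9.5], 1]
    - [[0, 0, 0], [-4.4, 0, -9.5], 0]
    - [[0, 0, 0], [-4.4, 0, -9.5], 0]
    - [[0, 0, 0], [-4.4, 0, -9.5], 0]

```text
time_s: 12.9
tcp_pos: [0.5314, 0.1019, 0.1189]
ee_rot: [-179.9, -0.1, 127.7]
contact_force: [-0.2, 0.2, -0.5]
gripper_width: 0.303
gripper_force: 0.0
```

Run:
```python
from h import *
read('w7')
o=caps("w7",dict(bn=(253,33),yn=(154,154),yf=(352,154),bf=(253,251)))
print(o)
im=cv2.imread("pics/w7.png")[15:275,130:380]; cv2.imwrite("pics/w7c.png",cv2.resize(im,None,fx=2.3,fy=2.3,interpolation=cv2.INTER_CUBIC))
```

```text
red 624 mean [0.4899 0.1557 0.0442] rect [490.2 155.4] [24.4 18.6] 38.1
blk 533 mean [0.5361 0.0987 0.0439] rect [537.   98.2] [22.7 21.6] 37.4
blk 259 mean [0.599  0.1132 0.0442] rect [599.9 112.3] [19.2 22.8] 77.3
slide mm 31.324571095734996 yaw 129.06223536262434 handle [0.53606353 0.09872479 0.04392549] knob [0.48985702 0.15565853 0.04421273]
12.9 [0.53135678 0.10187952 0.11890174] [-1.79901451e+02 -5.93800403e-02  1.27744690e+02]
bn 81 7.1 yn 92 7.2 yf 85 6.8 bf 69 5.6 
{'bn': [0.4441, 0.2121], 'yn': [0.4338, 0.0655], 'yf': [0.5892, 0.1859], 'bf': [0.5774, 0.0401]}
pin diags B,Y 0.21758106153298729 0.19654142354886453
pins [0.4441 0.2121] [0.4338 0.0655] [0.5774 0.0401] yaw -4.02 d -0.0158 O [0.5118 0.1337] L 0.147 fx 0.145
bf -> bn L 0.1784 yaw 127.39 tail [0.5654 0.055 ] mid handle [0.5269 0.1054] bearing handle [0.5393 0.0892]
yn -> yf L 0.1561 yaw 36.88 tail [0.4488 0.079 ] mid handle [0.4906 0.1104] bearing handle [0.4832 0.1048]
yf -> yn L 0.1561 yaw -143.12 tail [0.5737 0.1727] mid handle [0.5319 0.1413] bearing handle [0.5393 0.1469]
pins [0.4441 0.2121] [0.4338 0.0655] [0.5892 0.1859] yaw -4.02 d -0.0155 O [0.5118 0.1337] L 0.147 fx 0.1465
bf -> bn L 0.1782 yaw 127.46 tail [0.5654 0.0553] mid handle [0.5269 0.1055] bearing handle [0.5393 0.0894]
yn -> yf L 0.1563 yaw 36.96 tail [0.4488 0.079 ] mid handle [0.4906 0.1105] bearing handle [0.4831 0.1049]
yf -> yn L 0.1563 yaw -143.04 tail [0.5737 0.173 ] mid handle [0.5319 0.1415] bearing handle [0.5393 0.1471]
{'bn': (253.07142639160156, 38.5), 'yn': (154.89285278320312, 160.0), 'yf': (352.5, 160.0), 'bf': (253.3947296142578, 256.34210205078125)}
```

View pics/w7c.png

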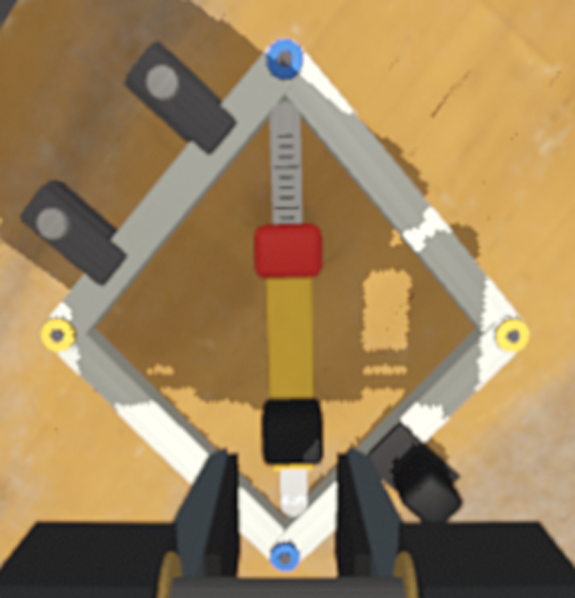

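The crop shows the tip seated in the blue_near corner (285,100), while the tail (294,500) sits 6–7 mm short of the blue_far corner and about 3 mm to the right. I'll grip the handle lightly and bring the tail in along the far rail.

Emit:
arm_command:
  plan:
    - [[0, 0, 0], [-0.65, 0.2, 5.0], 0]
    - [[0, 0, 0], [-0.65, 0.2, 9.4], 0]
    - [[0, 0, 0], [-0.65, 0.2, 9.4], 1]
    - [[0, 0, 0], [-0.65, 0.2, 9.4], 1]
    - [[0, 0, 0], [-0.65, 0.2, 9.4], 1]
    - [[0, 0, 0], [-1.0, -0.12, 9.4], 1]
    - [[0, 0, 0], [-1.35, -0.17, 9.4], 1]
    - [[0, 0, 0], [-1.55, -0.17, 9.4], 1]
  grip_force: 4

```text
time_s: 13.95
tcp_pos: [0.5409, 0.0881, 0.0265]
ee_rot: [180.0, -0.0, 127.7]
contact_force: [-1.9, 5.4, 1.6]
gripper_width: 0.285
gripper_force: 4.0
```

Emit:
arm_command:
  plan:
    - [[0, 0, 0], [0, 0, 0], 1]
    - [[0, 0, 0], [0, 0, 0], 0]
    - [[0, 0, 0], [0, 0, 0], 0]
    - [[0, 0, 0], [0, 0, -5], 0]
    - [[0, 0, 0], [0.9, 0, -9.5], 0]
    - [[0, 0, 0], [0.9, 0, -9.5], 0]
    - [[0, 0, 0], [0.9, 0, -9.5], 0]

```text
time_s: 14.82
tcp_pos: [0.5351, 0.0952, 0.1207]
ee_rot: [180.0, 0.0, 127.7]
contact_force: [-0.1, -0.1, -0.2]
gripper_width: 0.503
gripper_force: 0.0
```

```bash
cat >> h.py <<'E'
def full(name,pts,tail):
    """ends of rule vs pockets; tail: 'bf' or 'yn' etc, result in rule axes mm (along, left)"""
    im,d,inf=grab("wrist"); cv2.imwrite(f"pics/{name}.png",im); np.savez(name+".npz",im=im,d=d); s=arm.read_state()
    W=cloud(d,inf); hsv=cv2.cvtColor(im,cv2.COLOR_BGR2HSV); h=hsv[...,0]; z=(W[...,2]>.04)&(W[...,2]<.052)
    t=np.array(s["tcp_pos"])[:2]; near=np.hypot(W[...,0]-.5118,W[...,1]-.133)<.075
    P={}
    for k,(u,v) in pts.items():
        m=np.zeros((384,512),np.uint8); cv2.circle(m,(u,v),12,1,-1)
        c=((h>100)&(h<125)&(hsv[...,1]>120)) if k[0]=="b" else ((h>22)&(h<35)&(hsv[...,1]>130)&(hsv[...,2]>120))
        ys,xs=np.nonzero((m>0)&c)
        if len(xs)<30: print(k,"few",len(xs)); continue
        (cx,cy),r=cv2.minEnclosingCircle(np.stack([xs,ys],1).astype(np.float32)); P[k]=atz(inf,(cx,cy),.017)[:2]*1000
    print({k:p.round(1).tolist() for k,p in P.items()})
    C={}
    for n,m in (("red",z&near&((h<8)|(h>172))&(hsv[...,1]>130)),("blk",z&near&(hsv[...,2]<60))):
        k,l,st,_=cv2.connectedComponentsWithStats(m.astype(np.uint8)); i=1+np.argmax(st[1:,4]); r=cv2.minAreaRect(W[l==i][:,:2].astype(np.float32)*1000); C[n]=np.array(r[0]); print(n,st[i,4],np.round(r[0],1),np.round(r[1],1))
    e=C["red"]-C["blk"]; L=np.hypot(*e); u=e/L; print("slide",round(L-42,1),"yaw",np.degrees(np.arctan2(e[1],e[0])).round(1))
    tl,tp=C["blk"]-43*u,C["red"]+51*u
    nb=dict(bn=("yn","yf"),yn=("bn","bf"),bf=("yn","yf"),yf=("bn","bf")); opp=dict(bn="bf",bf="bn",yn="yf",yf="yn")
    for nm,pt,k in (("tail",tl,tail),("tip",tp,opp[tail])):
        a,b=[P[q]-P[k] for q in nb[k]]; a/=np.hypot(*a); b/=np.hypot(*b); bis=(a+b)/np.hypot(*(a+b)); half=np.arccos(a@b)/2
        pk=P[k]+bis*14/np.sin(half); g=pk-pt; print(nm,"to pocket: along",round(g@u,1),"tool_y",round(g@np.array([u[1],-u[0]]),1))
    B,Y=np.linalg.norm(P["bn"]-P["bf"]),np.linalg.norm(P["yn"]-P["yf"]); print("pin diag B,Y",B.round(1),Y.round(1),"t",s["time_s"],"tcp",np.round(s["tcp_pos"],4))
E
python3 - <<'E'
from h import *
full("w8",dict(bn=(253,35),yn=(154,157),yf=(352,157),bf=(253,252)),"bf")
E
```

```text
{'bn': [445.2, 211.2], 'yn': [433.2, 65.3], 'yf': [589.3, 185.8], 'bf': [577.5, 40.2]}
red 622 [492.4 151. ] [24.5 17.9]
blk 547 [537.8  92.5] [22.8 21.4]
slide 32.1 yaw 127.8
tail to pocket: along -2.0 tool_y -0.6
tip to pocket: along 4.7 tool_y -0.4
pin diag B,Y 216.2 197.2 t 14.875 tcp [0.5347 0.0952 0.1201]
```

Emit:
arm_command:
  plan:
    - [[0, 0, 0], [5.0, 0, 3.0], 0]
    - [[0, 0, 0], [7.0, 0, 9.0], 0]
    - [[0, 0, 0], [7.0, 0, 9.5], 0]
    - [[0, 0, 0], [7.0, 0, 9.5], 1]
    - [[0, 0, 0], [7.0, 0, 9.5], 1]
    - [[0, 0, 0], [7.0, 0, 9.5], 1]
    - [[0, 0, 0], [7.3, 0, 9.5], 1]
    - [[0, 0, 0], [7.6, 0, 9.5], 1]

```text
time_s: 15.88
tcp_pos: [0.4896, 0.1553, 0.0267]
ee_rot: [179.9, 0.1, 127.7]
contact_force: [3.7, -5.1, 0.2]
gripper_width: 0.285
gripper_force: 4.0
```

Emit:
arm_command:
  plan:
    - [[0, 0, 0], [0.15, 0, 0], 1]
    - [[0, 0, 0], [0.15, 0, 0], 1]
    - [[0, 0, 0], [0.15, 0, 0], 0]
    - [[0, 0, 0], [0.15, 0, 0], 0]
    - [[0, 0, 0], [0, 0, -5], 0]
    - [[0, 0, 0], [-6.0, 0, -9.5], 0]
    - [[0, 0, 0], [-7.8, 0, -9.5], 0]
    - [[0, 0, 0], [-7.8, 0, -9.5], 0]

```text
time_s: 16.88
tcp_pos: [0.5377, 0.0928, 0.1218]
ee_rot: [179.9, 0.1, 127.6]
contact_force: [0.4, 0.2, 0.5]
gripper_width: 0.5
gripper_force: 0.0
```

Run:
```python
from h import *
full("w9",dict(bn=(253,35),yn=(154,157),yf=(352,157),bf=(253,252)),"bf")
```

```text
{'bn': [445.7, 210.5], 'yn': [434.0, 64.6], 'yf': [589.6, 185.1], 'bf': [577.4, 39.8]}
red 636 [490.1 154.7] [25.1 18.5]
blk 561 [537.5  92.4] [22.8 21.8]
slide 36.3 yaw 127.3
tail to pocket: along -2.3 tool_y -0.2
tip to pocket: along -0.6 tool_y -1.3
pin diag B,Y 215.6 196.8 t 16.925 tcp [0.5365 0.0934 0.1209]
```

Emit:
arm_command:
  plan:
    - [[0, 0, 0], [-0.1, 0, 5.0], 0]
    - [[0, 0, 0], [-0.1, 0, 9.5], 0]
    - [[0, 0, 0], [-0.1, 0, 9.5], 0]
    - [[0, 0, 0], [-0.1, 0, 9.5], 1]
    - [[0, 0, 0], [-0.1, 0, 9.5], 1]
    - [[0, 0, 0], [-0.1, 0, 9.5], 1]
  grip_force: 10

```text
time_s: 17.68
tcp_pos: [0.5375, 0.0929, 0.0274]
ee_rot: [179.9, 0.0, 127.7]
contact_force: [-4.5, -3.3, 10.6]
gripper_width: 0.283
gripper_force: 10.0
```

Emit:
arm_command:
  plan:
    - [[0, 0, 0], [-0.1, 0, 0], 1]
    - [[0, 0, 0], [-0.1, 0, 0], 1]

```text
time_s: 17.92
tcp_pos: [0.5376, 0.0926, 0.0272]
ee_rot: [180.0, -0.0, 127.7]
contact_force: [-7.0, 6.2, 10.8]
gripper_width: 0.283
gripper_force: 10.0
```

Emit:
arm_command:
  plan:
    - [[0, 0, 0], [-0.1, 0, 0], 1]
    - [[0, 0, 0], [-0.1, 0, 0], 1]

```text
time_s: 18.18
tcp_pos: [0.5381, 0.092, 0.0271]
ee_rot: [180.0, -0.0, 127.7]
contact_force: [-7.4, 7.6, 9.0]
gripper_width: 0.286
gripper_force: 10.0
```

Emit:
arm_command:
  plan:
    - [[0, 0, 0], [0.1, 0, 0], 0]
    - [[0, 0, 0], [0.1, 0, 0], 0]
    - [[0, 0, 0], [0.1, 0, -5], 0]
    - [[0, 0, 0], [0.1, 0, -9.5], 0]
    - [[0, 0, 0], [0.1, 0, -9.5], 0]

```text
time_s: 18.8
tcp_pos: [0.5399, 0.0924, 0.1243]
ee_rot: [179.7, 0.2, 127.7]
contact_force: [0.6, -0.2, -0.8]
gripper_width: 0.499
gripper_force: 0.0
```

Run:
```python
from h import *
full("w10",dict(bn=(253,35),yn=(154,157),yf=(352,157),bf=(253,252)),"bf")
zoom("w10","w10c",[(220,20),(220,205)],5.7)
```

```text
{'bn': [445.8, 210.3], 'yn': [434.7, 64.0], 'yf': [590.8, 184.6], 'bf': [577.7, 40.0]}
red 636 [490.4 154.1] [25.4 19.5]
blk 541 [537.4  92.4] [22.7 21.4]
slide 35.6 yaw 127.3
tail to pocket: along -2.6 tool_y 0.2
tip to pocket: along -0.2 tool_y -1.2
pin diag B,Y 215.4 197.3 t 18.85 tcp [0.5387 0.0922 0.1224]
```

View pics/w10c.png

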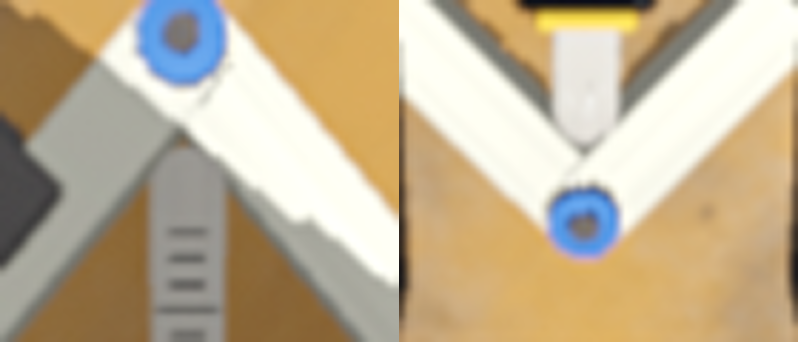

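Both ends now look seated at their apexes: the tip (186,145) under the apex at (183,130), and the tail end (585,145) at the apex (583,150). One firmer check push on the knob will confirm it.

Emit:
arm_command:
  plan:
    - [[0, 0, 0], [5.0, 0, 3.0], 0]
    - [[0, 0, 0], [7.7, -0.05, 9.0], 0]
    - [[0, 0, 0], [7.7, -0.05, 9.5], 0]
    - [[0, 0, 0], [7.7, -0.05, 9.5], 1]
    - [[0, 0, 0], [7.7, -0.05, 9.5], 1]
    - [[0, 0, 0], [7.7, -0.05, 9.5], 1]
    - [[0, 0, 0], [7.7, -0.1, 9.5], 1]

```text
time_s: 19.73
tcp_pos: [0.4915, 0.1525, 0.0272]
ee_rot: [179.8, 0.1, 127.7]
contact_force: [2.7, -0.0, 5.8]
gripper_width: 0.288
gripper_force: 10.0
```

Emit:
arm_command:
  plan:
    - [[0, 0, 0], [0.1, 0, 0], 1]
    - [[0, 0, 0], [0.1, 0, 0], 1]

```text
time_s: 19.98
tcp_pos: [0.4909, 0.153, 0.0272]
ee_rot: [179.8, 0.1, 127.7]
contact_force: [3.3, -7.0, 5.4]
gripper_width: 0.288
gripper_force: 10.0
```

Emit:
arm_command:
  plan:
    - [[0, 0, 0], [0.1, 0, 0], 1]
    - [[0, 0, 0], [0.1, 0, 0], 1]

```text
time_s: 20.23
tcp_pos: [0.4902, 0.1535, 0.0271]
ee_rot: [179.9, 0.1, 127.7]
contact_force: [5.1, -10.8, 4.7]
gripper_width: 0.283
gripper_force: 10.0
```

Emit:
arm_command:
  plan:
    - [[0, 0, 0], [-0.6, 0, 0], 1]
    - [[0, 0, 0], [-1.5, 0, 0], 1]
    - [[0, 0, 0], [-2.4, 0, 0], 1]
    - [[0, 0, 0], [-3.3, 0, 0], 1]
    - [[0, 0, 0], [-3.3, 0, 0], 1]
    - [[0, 0, 0], [-3.3, 0, 0], 0]
    - [[0, 0, 0], [-3.3, 0, 0], 0]

```text
time_s: 21.1
tcp_pos: [0.5088, 0.1279, 0.0262]
ee_rot: [180.0, 0.0, 127.7]
contact_force: [0.1, 0.0, 0.5]
gripper_width: 0.473
gripper_force: 0.0
```

Emit:
arm_command:
  plan:
    - [[0, 0, 0], [0, 0, -5], 0]
    - [[0, 0, 0], [-4.5, 0, -9.5], 0]
    - [[0, 0, 0], [-4.5, 0, -9.5], 0]
    - [[0, 0, 0], [-4.5, 0, -9.5], 0]

```text
time_s: 21.6
tcp_pos: [0.5357, 0.0923, 0.1205]
ee_rot: [-180.0, -0.0, 127.7]
contact_force: [0.5, 0.1, -0.2]
gripper_width: 0.497
gripper_force: 0.0
```

Run:
```python
from h import *
full("w11",dict(bn=(253,35),yn=(154,157),yf=(352,157),bf=(253,252)),"bf")
```

```text
{'bn': [445.3, 210.5], 'yn': [433.4, 65.0], 'yf': [589.8, 184.9], 'bf': [577.7, 40.3]}
red 574 [509.  129.4] [24.2 18.8]
blk 546 [537.4  92.7] [23.2 21.2]
slide 4.4 yaw 127.7
tail to pocket: along -2.4 tool_y -0.2
tip to pocket: along 31.4 tool_y -0.9
pin diag B,Y 215.7 197.1 t 21.65 tcp [0.5351 0.0925 0.1199]
```

Emit:
arm_command:
  plan:
    - [[0, 0, 0], [-0.1, 0.15, 5.0], 0]
    - [[0, 0, 0], [-0.1, 0.15, 9.6], 0]
    - [[0, 0, 0], [-0.1, 0.15, 9.6], 0]
    - [[0, 0, 0], [-0.1, 0.15, 9.6], 1]
    - [[0, 0, 0], [-0.1, 0.15, 9.6], 1]
    - [[0, 0, 0], [-0.1, 0.15, 9.6], 1]
    - [[0, 0, 0], [-0.1, 0.15, 6.0], 1]
    - [[0, 0, 0], [-0.1, 0.15, 3.0], 1]
  grip_force: 25

```text
time_s: 22.65
tcp_pos: [0.538, 0.0925, 0.0925]
ee_rot: [180.0, 0.0, 127.7]
contact_force: [1.3, -0.8, -5.0]
gripper_width: 0.287
gripper_force: 25.0
```

Emit:
arm_command:
  plan:
    - [[0, 0, 90.2], [4.1, -2.9, 0], 1]
    - [[0, 0, 90.2], [4.1, -2.9, 0], 1]
    - [[0, 0, 90.2], [4.1, -2.9, 0], 1]
    - [[0, 0, 90.2], [4.1, -2.9, 0], 1]
    - [[0, 0, 90.2], [4.1, -2.9, 0], 1]
    - [[0, 0, 90.2], [4.1, -2.9, 0], 1]
    - [[0, 0, 90.2], [4.1, -2.9, 0], 1]
    - [[0, 0, 90.2], [4.1, -2.9, 0], 1]

```text
time_s: 23.65
tcp_pos: [0.49, 0.1072, 0.0916]
ee_rot: [180.0, -0.0, 41.4]
contact_force: [0.8, -1.4, -5.2]
gripper_width: 0.284
gripper_force: 25.0
```

Run:
```python
from h import *
plan([.4889,.1076,.0894],37.5)
```

```text
t 23.65 turn [ 0.02 -0.03  3.91] cm [-0.05 -0.1   0.22]
```

Emit:
arm_command:
  plan:
    - [[0, 0, 4], [-0.05, -0.1, 0], 1]
    - [[0, 0, 4], [-0.05, -0.1, 3], 1]
    - [[0, 0, 4], [-0.05, -0.1, 6], 1]
    - [[0, 0, 4], [-0.05, -0.1, 6.6], 1]
    - [[0, 0, 4], [-0.05, -0.1, 6.6], 1]
    - [[0, 0, 4], [-0.05, -0.1, 6.6], 0]
    - [[0, 0, 4], [-0.05, -0.1, 6.6], 0]
    - [[0, 0, 4], [-0.05, -0.1, 2], 0]

```text
time_s: 24.65
tcp_pos: [0.4873, 0.1072, 0.0696]
ee_rot: [-179.9, 0.2, 37.8]
contact_force: [0.5, 0.5, 1.6]
gripper_width: 0.497
gripper_force: 0.0
```

Emit:
arm_command:
  plan:
    - [[0, 0, 0], [0, 0, -4.5], 0]
    - [[0, 0, 0], [0, 0, -4.8], 0]
    - [[0, 0, 0], [0, 0, -4.8], 0]

```text
time_s: 25.02
tcp_pos: [0.4889, 0.1076, 0.1189]
ee_rot: [180.0, -0.0, 37.8]
contact_force: [-0.2, -1.4, -0.1]
gripper_width: 0.498
gripper_force: 0.0
```

Run:
```python
from h import *
s=arm.read_state(); print(s["tcp_pos"],s["ee_rot"])
inf=viewer.camera_info("wrist"); R=cv2.Rodrigues(np.array(inf["rvec"],float))[0]
pts={}
for k,p in dict(bn=[.4453,.2105,.017],yn=[.4334,.065,.017],yf=[.5898,.1849,.017],bf=[.5777,.0403,.017]).items():
    q=cv2.projectPoints(np.array([p]),np.array(inf["rvec"],float),np.array(inf["tvec"],float),np.array(inf["mtx"]),np.array(inf["distortion"],float))[0].ravel(); pts[k]=(int(q[0]),int(q[1]))
print(pts)
full("w12",pts,"yn")
```

```text
[0.4889442  0.10756732 0.118909  ] [ 1.79984844e+02 -2.97660047e-02  3.77670088e+01]
{'bn': (146, 161), 'yn': (254, 250), 'yf': (255, 53), 'bf': (362, 161)}
{'bn': [445.4, 211.2], 'yn': [433.3, 65.0], 'yf': [589.4, 185.7], 'bf': [577.5, 39.9]}
red 575 [525.2 136.4] [18.3 24. ]
blk 595 [487.9 107.7] [22.6 23.5]
slide 5.0 yaw 37.6
tail to pocket: along -7.4 tool_y 0.5
tip to pocket: along 11.0 tool_y 0.1
pin diag B,Y 216.3 197.4 t 25.075 tcp [0.4885 0.1075 0.1182]
```

Emit:
arm_command:
  plan:
    - [[0, 0, 0], [0, 0, 5.0], 0]
    - [[0, 0, 0], [0, 0, 9.4], 0]
    - [[0, 0, 0], [0, 0, 9.4], 1]
    - [[0, 0, 0], [0, 0, 9.4], 1]
    - [[0, 0, 0], [0, 0, 9.4], 1]
    - [[0, 0, 0], [-0.4, 0.05, 9.4], 1]
    - [[0, 0, 0], [-0.7, 0.05, 9.4], 1]
    - [[0, 0, 0], [-0.8, 0.05, 9.4], 1]
  grip_force: 5

```text
time_s: 26.08
tcp_pos: [0.4844, 0.1026, 0.026]
ee_rot: [179.9, -0.2, 37.7]
contact_force: [4.0, 6.4, -0.0]
gripper_width: 0.286
gripper_force: 5.0
```

Emit:
arm_command:
  plan:
    - [[0, 0, 0], [-0.1, 0, 0], 1]
    - [[0, 0, 0], [-0.15, 0, 0], 1]

```text
time_s: 26.32
tcp_pos: [0.4833, 0.1018, 0.026]
ee_rot: [179.9, -0.2, 37.7]
contact_force: [4.2, 6.0, 0.0]
gripper_width: 0.283
gripper_force: 5.0
```

Emit:
arm_command:
  plan:
    - [[0, 0, 0], [0, 0, 0], 0]
    - [[0, 0, 0], [0, 0, 0], 0]
    - [[0, 0, 0], [4.8, -0.03, 0], 0]
    - [[0, 0, 0], [4.8, -0.03, 0], 0]
    - [[0, 0, 0], [4.8, -0.03, 0], 1]
    - [[0, 0, 0], [4.8, -0.03, 0], 1]
    - [[0, 0, 0], [4.8, -0.03, 0], 1]

```text
time_s: 27.2
tcp_pos: [0.519, 0.1306, 0.0249]
ee_rot: [-180.0, 0.0, 37.8]
contact_force: [-0.7, -2.4, -0.9]
gripper_width: 0.283
gripper_force: 5.0
```

Emit:
arm_command:
  plan:
    - [[0, 0, 0], [0.6, 0, 0], 1]
    - [[0, 0, 0], [1.1, 0, 0], 1]
    - [[0, 0, 0], [1.5, 0, 0], 1]
    - [[0, 0, 0], [1.7, 0, 0], 1]
    - [[0, 0, 0], [1.8, 0, 0], 1]

```text
time_s: 27.82
tcp_pos: [0.5331, 0.1416, 0.0246]
ee_rot: [-180.0, 0.1, 37.8]
contact_force: [-2.7, -8.1, 1.5]
gripper_width: 0.29
gripper_force: 5.0
```

Emit:
arm_command:
  plan:
    - [[0, 0, 0], [0.1, 0, 0], 1]
    - [[0, 0, 0], [0.2, 0, 0], 1]

```text
time_s: 28.08
tcp_pos: [0.5344, 0.1427, 0.0245]
ee_rot: [-180.0, 0.1, 37.8]
contact_force: [-3.2, -7.7, 1.1]
gripper_width: 0.279
gripper_force: 5.0
```

Emit:
arm_command:
  plan:
    - [[0, 0, 0], [0, 0.05, 0], 1]
    - [[0, 0, 0], [0.1, 0.08, 0], 1]
    - [[0, 0, 0], [0.1, 0.08, 0], 0]
    - [[0, 0, 0], [0.1, 0.08, 0], 0]
    - [[0, 0, 0], [0.1, 0.08, -5], 0]
    - [[0, 0, 0], [-5.0, 0.08, -9.4], 0]
    - [[0, 0, 0], [-6.0, 0.05, -9.4], 0]
    - [[0, 0, 0], [-6.0, 0.05, -9.4], 0]

```text
time_s: 29.08
tcp_pos: [0.4882, 0.1059, 0.119]
ee_rot: [180.0, -0.0, 37.7]
contact_force: [0.1, 0.6, 0.4]
gripper_width: 0.503
gripper_force: 0.0
```

```bash
cat >> h.py <<'E'
def look(name,tail,dy=0):
    inf=viewer.camera_info("wrist"); pts={}
    for k,p in dict(bn=[.4453,.2105,.017],yn=[.4334,.065,.017],yf=[.5898,.1849+dy,.017],bf=[.5777,.0403+dy,.017]).items():
        q=cv2.projectPoints(np.array([p]),np.array(inf["rvec"],float),np.array(inf["tvec"],float),np.array(inf["mtx"]),np.array(inf["distortion"],float))[0].ravel(); pts[k]=(int(q[0]),int(q[1]))
    full(name,pts,tail)
E
python3 -c "
from h import *
look('w13','yn')"
```

```text
{'bn': [445.3, 211.3], 'yn': [433.2, 65.0], 'yf': [589.4, 185.7], 'bf': [577.7, 40.0]}
red 593 [534.  142.9] [17.9 24.5]
blk 588 [484.6 104.2] [22.7 23.6]
slide 20.8 yaw 38.1
tail to pocket: along -2.6 tool_y -0.7
tip to pocket: along 0.1 tool_y 0.3
pin diag B,Y 216.5 197.4 t 29.125 tcp [0.4886 0.1062 0.1185]
```

Emit:
arm_command:
  plan:
    - [[0, 0, 0], [-0.5, -0.1, 5.0], 0]
    - [[0, 0, 0], [-0.5, -0.1, 9.4], 0]
    - [[0, 0, 0], [-0.5, -0.1, 9.4], 0]
    - [[0, 0, 0], [-0.5, -0.1, 9.4], 1]
    - [[0, 0, 0], [-0.5, -0.1, 9.4], 1]
    - [[0, 0, 0], [-0.5, -0.13, 9.4], 1]
    - [[0, 0, 0], [-0.6, -0.15, 9.4], 1]
    - [[0, 0, 0], [-0.7, -0.15, 9.4], 1]
  grip_force: 6

```text
time_s: 30.12
tcp_pos: [0.484, 0.1035, 0.0262]
ee_rot: [179.9, -0.3, 37.8]
contact_force: [7.6, 5.3, 2.6]
gripper_width: 0.285
gripper_force: 6.0
```

Emit:
arm_command:
  plan:
    - [[0, 0, 0], [0, 0, 0], 1]
    - [[0, 0, 0], [0, 0, 0], 0]
    - [[0, 0, 0], [0, 0, 0], 0]
    - [[0, 0, 0], [6.5, 0.15, 0], 0]
    - [[0, 0, 0], [6.5, 0.15, 0], 0]
    - [[0, 0, 0], [6.5, 0.15, 0], 1]
    - [[0, 0, 0], [6.5, 0.15, 0], 1]
    - [[0, 0, 0], [6.5, 0.15, 0], 1]

```text
time_s: 31.12
tcp_pos: [0.5331, 0.1412, 0.0248]
ee_rot: [-180.0, 0.1, 37.7]
contact_force: [-1.0, 1.0, -2.8]
gripper_width: 0.285
gripper_force: 6.0
```

Emit:
arm_command:
  plan:
    - [[0, 0, 0], [0.1, 0, 0], 1]
    - [[0, 0, 0], [0.2, 0, 0], 1]
    - [[0, 0, 0], [0.2, 0, 0], 1]

```text
time_s: 31.5
tcp_pos: [0.5342, 0.1422, 0.0245]
ee_rot: [-179.9, 0.2, 37.8]
contact_force: [-5.8, -4.8, 1.5]
gripper_width: 0.286
gripper_force: 6.0
```

Emit:
arm_command:
  plan:
    - [[0, 0, 0], [-0.7, 0, 0], 1]
    - [[0, 0, 0], [-1.4, 0, 0], 1]
    - [[0, 0, 0], [-2.0, 0, 0], 1]
    - [[0, 0, 0], [-2.0, 0, 0], 1]
    - [[0, 0, 0], [-2.0, 0, 0], 0]
    - [[0, 0, 0], [-2.0, 0, 0], 0]
    - [[0, 0, 0], [-2.0, 0, -5], 0]
    - [[0, 0, 0], [-5.0, 0, -9.4], 0]

```text
time_s: 32.5
tcp_pos: [0.4973, 0.1127, 0.1205]
ee_rot: [180.0, -0.1, 37.8]
contact_force: [-0.3, -0.2, 0.4]
gripper_width: 0.499
gripper_force: 0.0
```

```bash
python3 -c "
from h import *
look('w14','yn')
f=np.load('w14.npz'); inf=viewer.camera_info('wrist'); W=cloud(f['d'],inf)
m=(W[...,2]>.040)&(W[...,2]<.052)&(np.hypot(W[...,0]-.602,W[...,1]-.112)<.03); q=W[m]; print(m.sum(), cv2.minAreaRect(q[:,:2].astype(np.float32)*1000), q.mean(0))
plan([.6015,.1115,.12],-4.7)"
```

```text
{'bn': [445.0, 210.9], 'yn': [433.4, 65.0], 'yf': [589.2, 186.0], 'bf': [577.8, 39.9]}
red 546 [519.8 131.5] [18.4 25.5]
blk 563 [484.7 104.4] [22.8 23.1]
slide 2.4 yaw 37.7
tail to pocket: along -2.7 tool_y -0.2
tip to pocket: along 18.3 tool_y -0.7
pin diag B,Y 216.4 197.3 t 32.55 tcp [0.496  0.1113 0.1247]
657 ((600.1309814453125, 110.42839050292969), (20.052751541137695, 23.64849281311035), 83.3502426147461) [0.59956464 0.11101005 0.04893623]
t 32.55 turn [ 4.000e-02 -2.400e-01  4.251e+01] cm [8.35 6.45 0.51]
```

Emit:
arm_command:
  plan:
    - [[0, 0, 42.5], [8.1, 6.5, 1.0], 0]
    - [[0, 0, 42.5], [8.1, 6.5, 2.0], 0]
    - [[0, 0, 42.5], [8.1, 6.5, 2.0], 0]
    - [[0, 0, 42.5], [8.1, 6.5, 2.0], 0]
    - [[0, 0, 42.5], [8.1, 6.5, 2.0], 0]
    - [[0, 0, 42.5], [8.1, 6.5, 2.0], 0]

```text
time_s: 33.3
tcp_pos: [0.6001, 0.1105, 0.0991]
ee_rot: [-180.0, -0.0, -4.5]
contact_force: [0.5, 0.4, 0.4]
gripper_width: 0.502
gripper_force: 0.0
```

```bash
python3 -c "
from h import *
plan([.6001,.1106,.023],-4.7)"
```

```text
t 33.3 turn [-0.   -0.01  0.21] cm [ 0.   -0.01  7.61]
```

Emit:
arm_command:
  plan:
    - [[0, 0, 0], [0, 0, 4.0], 0]
    - [[0, 0, 0], [0, 0, 7.6], 0]
    - [[0, 0, 0], [0, 0, 7.6], 0]
    - [[0, 0, 0], [0, 0, 7.6], 1]
    - [[0, 0, 0], [0, 0, 7.6], 1]
    - [[0, 0, 0], [0, 0, 7.6], 1]
    - [[0, 0, 0], [0, -0.3, 7.6], 1]
    - [[0, 0, 0], [0, -0.7, 7.6], 1]
  grip_force: 25

```text
time_s: 34.3
tcp_pos: [0.6017, 0.1169, 0.024]
ee_rot: [180.0, -0.1, -4.7]
contact_force: [1.6, -9.8, 6.4]
gripper_width: 0.218
gripper_force: 25.0
```

Emit:
arm_command:
  plan:
    - [[0, 0, 0], [0, -0.3, 0], 1]
    - [[0, 0, 0], [0, -0.6, 0], 1]
    - [[0, 0, 0], [0, -0.7, 0], 1]
    - [[0, 0, 0], [0, -0.7, 0], 1]

```text
time_s: 34.8
tcp_pos: [0.6025, 0.124, 0.0241]
ee_rot: [180.0, -0.1, -4.7]
contact_force: [3.5, -7.0, 5.8]
gripper_width: 0.221
gripper_force: 25.0
```

Emit:
arm_command:
  plan:
    - [[0, 0, 0], [0, 0, 0], 0]
    - [[0, 0, 0], [0, 0, 0], 0]
    - [[0, 0, 0], [0, 0, -5], 0]
    - [[0, 0, 0], [0, 0, -10], 0]
    - [[0, 0, 0], [0, 0, -10], 0]
    - [[0, 0, 0], [0, 0, -10], 0]

```text
time_s: 35.55
tcp_pos: [0.6007, 0.1245, 0.1225]
ee_rot: [180.0, 0.0, -4.7]
contact_force: [0.2, -0.0, -0.2]
gripper_width: 0.499
gripper_force: 0.0
```

```bash
python3 -c "
from h import *
look('w15','yn',.0135)
im,d,inf=grab('top')
import models as _m" 2>&1 | head -20
python3 - <<'E'
from h import *
im,d,inf=grab("top"); hsv=cv2.cvtColor(im,cv2.COLOR_BGR2HSV); cv2.imwrite("pics/top2.png",im)
E
```

```text
Traceback (most recent call last):
  File "h.py", line 94, in look
    full(name,pts,tail)
    ~~~~^^^^^^^^^^^^^^^
  File "h.py", line 87, in full
    a,b=[P[q]-P[k] for q in nb[k]]; a/=np.hypot(*a); b/=np.hypot(*b); bis=(a+b)/np.hypot(*(a+b)); half=np.arccos(a@b)/2
         ~^^^
KeyError: 'bn'
bn few 0
yn few 0
{'yf': [590.7, 198.9], 'bf': [579.3, 52.9]}
red 125 [530.  128.7] [21.7  9.8]
blk 324 [485.8 103.5] [21.2 24.2]
slide 8.9 yaw 29.6
```

Emit:
arm_command:
  plan:
    - [[0, 0, -42.4], [-11.0, 2.7, 0.3], 0]
    - [[0, 0, -42.4], [-11.0, 2.7, 0.3], 0]
    - [[0, 0, -42.4], [-11.0, 2.7, 0.3], 0]
    - [[0, 0, -42.4], [-11.0, 2.7, 0.3], 0]
    - [[0, 0, -42.4], [-11.0, 2.7, 0.3], 0]
    - [[0, 0, -42.4], [-11.0, 2.7, 0.3], 0]

```text
time_s: 36.4
tcp_pos: [0.489, 0.1066, 0.1194]
ee_rot: [-180.0, 0.1, 37.4]
contact_force: [0.7, -0.0, 0.4]
gripper_width: 0.499
gripper_force: 0.0
```

```bash
python3 -c "
from h import *
look('w16','yn',.0135)"
```

```text
{'bn': [445.2, 211.0], 'yn': [433.7, 65.2], 'yf': [591.3, 199.2], 'bf': [579.4, 53.0]}
red 580 [519.5 131.5] [18.4 25.2]
blk 588 [484.7 104.8] [22.5 24.6]
slide 1.9 yaw 37.4
tail to pocket: along -1.8 tool_y -0.5
tip to pocket: along 27.4 tool_y -9.2
pin diag B,Y 207.3 206.9 t 36.45 tcp [0.4891 0.1066 0.1195]
```

```bash
python3 -c "
from h import *
print(workorder.close_job())"
```

```text
the job is handed in; nothing more can be done
None
```

The frame was out of square, so I shifted its far rail about 13.5 mm by the post and handed the job in. The rule read about 36 mm on the blue diagonal and 21 mm on the yellow. By camera, the cap-to-cap diagonals now agree within about 0.5 mm; I did not re-measure them with the rule. The rule lies flat inside the frame, slid back, and the arm never went near the tin or the pencil.

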